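Sweep the spent tape cores into the counter's waste bin

TASK

Clear the packing counter: with the fingertips, sweep the three empty cardboard tape cores along the counter top and off its far edge so that all three drop into the grey waste bin hanging there. Slide them, do not pick them up, let none fall on the floor, and leave the tape roll, disc lock, tape dispenser and pen cup where they are.

Things in the scene. Friction and masses are not known exactly. Their poses are not given: they have to be found in the camera images.
- core1_mid (a point): First spent cardboard tape core, a plain brown ring 34 mm outside, 26 mm inside, 24 mm high, 10 to 20 g, loose and lying flat on the counter (axis upright); it slides when pushed low. This point is its centre, 12 mm above the counter at the start.
- core2_mid (a point): Second spent cardboard tape core, a plain brown ring 34 mm outside, 26 mm inside, 24 mm high, 10 to 20 g, loose and lying flat on the counter (axis upright); it slides when pushed low. This point is its centre, 12 mm above the counter at the start.
- core3_mid (a point): Third spent cardboard tape core, a plain brown ring 34 mm outside, 26 mm inside, 24 mm high, 10 to 20 g, loose and lying flat on the counter (axis upright); it slides when pushed low. This point is its centre, 12 mm above the counter at the start.
- bin: Fixed grey open waste bin hung outside the counter's straight far edge (which runs along y), up to 100 mm either side of y = 0. Origin: on the counter's top edge (z = 0, edge at this x), middle of the mouth; x away from the robot, y along the edge, z up. Mouth: x 7 to 157 mm, y -120 to 120 mm; rim 4 mm below the counter top, inner floor 150 mm below it.
- clamp_left (a point): Steel clamp strap of the bin at +y of its mouth, flat on the counter top: 22 mm wide, 2 mm thick, reaching 38 mm back from the edge. This point: middle of the strap's top where it crosses the edge, 141 mm along y from the bin's origin.
- clamp_right (a point): The like strap at -y of the mouth, 141 mm along -y from the bin's origin.
- tape_roll: Bystander: full roll of dark brown packing tape, 100 mm across, 48 mm high, lying flat on the counter beside the bin's mouth, about 65 mm back from the edge. Origin: centre of its underside.
- disc_lock: Bystander: round steel padlock, 70 mm across, 26 mm high, lying flat on the counter on the other side of the bin's mouth, about 65 mm back from the edge. Origin: centre of its underside.
- tape_dispenser: Bystander: red hand tape dispenser with a pale roll 100 mm across, lying flat, 55 mm high, out to one side; its red cutter reaches 88 mm along x from the origin, which is at the centre of the roll's underside.
- pen_cup: Bystander: dark blue-green pen cup, 80 mm across, 98 mm high (pens to 155 mm), standing out to the other side. Origin: centre of its underside.

How it is judged:
By the outcome, as a careful person would: the job done as asked, in the order asked, and still so for the second after the job is handed in, with the robot touching nothing.
It also fails if it takes over 72 s, if anything falls off the work surface, if the arm or the gripper's body presses on something with over 40 N, if the wrist force passes 120 N, or if a joint passes its speed limit or range.

ROBOT

A 6-joint arm with a two-finger parallel gripper is mounted at the origin on the work surface. World frame = base frame: x ahead of the robot, y to its left, z up, the work surface at z = 0. Lengths are in mm, angles in rad, forces in N, time in s.
With the tool pointing down it reaches from about 325 to 775 mm from the base axis. Payload 9.3 kg.
Tool frame: the origin (TCP) lies at the very end of the fingers, on their centre line; the grasp point (between the pads) lies 19 mm behind it (env.pinch_z is the distance from the TCP to the grasp point, in mm); z points along the fingers, y is the line along which they close (so a half turn about z gives the same grasp; the last joint's range is limited). The gripper opens to 85 mm and grips with 20 to 120 N. Pads are 22 mm wide; open, the fingers measure 114 mm over their backs; the gripper's body (76 mm by 85 mm) begins 54 mm behind the grasp point. The pads swing forward as they close: fully open they stand 13 mm farther back than shut.
Start: joints at [-1.328, 0.259, 0.021, 1.334, 0, 1.418], TCP at [212.044, -507.478, 231.279] pointing down, gripper open.
Joint ranges: [-3.04, 3.04], [-0.91, 1.82], [-1.04, 1.36], [-1.92, 1.95], [-1.52, 1.45], [-3.14, 3.14]. Speed limits (rad/s): [2.22, 2.22, 2.79, 3.14, 3.14, 3.14].

INTERFACE

Orientations are given as a unit quaternion [x, y, z, w].
In Python, from plant import env, get_image gives the robot as it stands (env), with the cameras as plain functions.
- The arm moves only by the tool step_hand, called after "Request:" as a command line: name --argument value ..., lists and objects as JSON in quotes. Schema: {"type":"object","properties":{"ticks":{"type":"array","items":{"type":"object","properties":{"finger_gap":{"type":"number"},"trans":{"type":"array","items":{"type":"number"},"minItems":3,"maxItems":3},"rotvec":{"type":"array","items":{"type":"number"},"minItems":3,"maxItems":3}},"additionalProperties":false,"required":["finger_gap"]},"minItems":1,"maxItems":20},"only":{"type":"string"},"quiet":{"type":"boolean"},"lines":{"type":"string"}},"required":["ticks"],"additionalProperties":false}. ticks is a list of rows, 1 to 20 of them, each an object with the fields finger_gap (the finger opening in mm), trans (a list: dx, dy, dz in parts of the range, where 1.0 means 0.6 m), rotvec (a list: a rotation vector rx, ry, rz in a scale on which 1.0 is 2 rad); a field left out counts as zero (the opening has to be given); each row is the pose to reach, as a shift and turn from the pose commanded when the call began, along the tool's axes at that moment; what a row does not reach only later rows make up. A row lasts 1/12 s, in which the tool goes at most 41.7 mm and 0.125 rad, less where a joint would pass 70% of its speed; a pose out of reach is approached as far as the arm can. The fingers move at their own pace and stop on an object; the grip force is fixed at half the most. Time passes only in rows, so rows that do not move let the fingers close. The tool returns the time, the measured TCP pose, the force, the opening and the grip force at its end. only (a regular expression) keeps the lines of the reply that match it, lines (a string "A,B") keeps lines A to B, and quiet returns only ok. A shift or turn number past 1, either way, is cut back to 1. Input that does not fit is refused with a message, and nothing moves.
- env.get_state(): the state, without advancing time (a new reading comes with each control period).
- get_image(name): name is "side" or "top" or "wrist"; returns a dict with "pixels" (480x640x3 uint8, red, green, blue), "z_map" (480x640 float32, mm along the optical axis (not along the pixel's ray), 0 where there is no reading), "fx", "fy", "cx", "cy" (pixels), "R" (3x3) and "t" (3): a world point X has camera coordinates R X + t; the wrist camera has in their place "T_tool_cam" (4x4, takes a point from camera to tool coordinates, whose origin is the TCP and whose axes are the flange's). Camera axes: x right, y down, z forward; pixel columns grow to the right and rows downward; lengths in mm; the calibration is good to about 2 mm. A picture is of the moment at which its call begins: read the wrist's pose just before it.
- env.job_done(): hands the job in; it is judged then, once.
The state is a dict: "clock": time; "joint_positions": joint angles; "joint_vel": joint speeds; "effort": joint torques, N m; "tool_pos": TCP position; "tool_rot": TCP orientation; "wrist_force": force on the tool from outside, world axes, zero at the start; "moment": the same for the moment, N m; "width": finger opening in mm; "grasp_force": force on a finger pad.
Only numpy, scipy, OpenCV 4.12 (cv2) and the standard library are available. Lean on these libraries where they do the work, as an engineer would, in place of code of your own. Each camera call takes 0.05 s, during which the arm holds its last target. There are 200 camera calls.

## Working session

There is one attempt and no reset: what is moved stays moved. The work goes in short steps, Python scripts to look and compute and a tool call to move; the robot and the scene stay as the last step left them, time stands still between calls to the robot, and variables do not carry over. Pictures are saved under pics/ and viewed, at most 10 in all, crops included, and the job is handed in when it is done.

```bash
ls; mkdir -p pics
```

Create h.py:
```python
import numpy as np, cv2
from plant import env, get_image
from scipy.spatial.transform import Rotation as Rot
def shot(name,fn):
    im=get_image(name); cv2.imwrite('pics/'+fn,im['pixels'][:,:,::-1].copy()); np.savez('/tmp/'+name+'.npz',**im); return im
def world(im,u,v,z=None):
    d=np.array([(u-im['cx'])/im['fx'],(v-im['cy'])/im['fy'],1.])
    R=np.array(im['R']);t=np.array(im['t']); c=-R.T@t; r=R.T@d
    if z is None: s=im['z_map'][int(v),int(u)]
    else: s=(z-c[2])/r[2]
    return c+s*r
```

Run:
```python
from h import *
im=shot('top','top1.png'); s=env.get_state(); print(s['clock'],s['tool_pos'],s['tool_rot'],s['width'])
print(Rot.from_quat(s['tool_rot']).as_matrix().round(3))
print(im['R'],im['t'],im['fx'])
```

```text
pics
plant.py
0.05 [ 211.98579068 -507.19362944  230.66468001] [ 9.80478080e-01  1.96627255e-01 -2.64426158e-05 -6.75350909e-04] 85.33183506061316
[[ 0.923  0.386 -0.   ]
 [ 0.386 -0.923  0.001]
 [ 0.    -0.001 -1.   ]]
[[ 6.39499712e-03 -9.99979493e-01  3.42345035e-04]
 [-9.82985303e-01 -6.34916419e-03 -1.83574461e-01]
 [ 1.83572870e-01  8.37438009e-04 -9.83005748e-01]] [  14.78552944  523.45365592 1026.36796263] 438.71660443950003
```

View pics/top1.png

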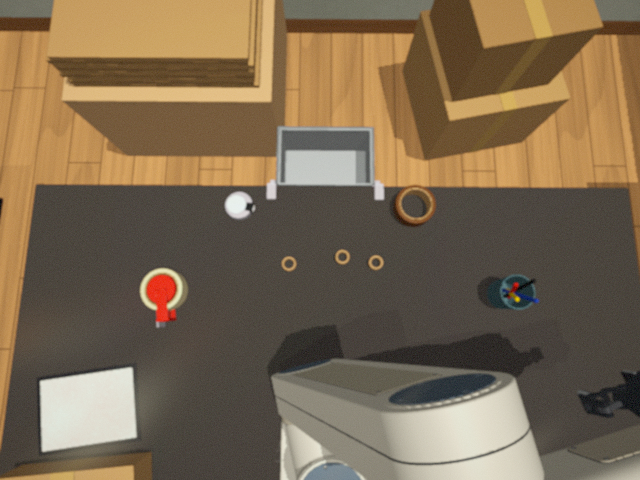

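The top view shows cores near (289,264), (343,257) and (376,263). The bin mouth spans u≈277–374 and v≈127–186. The straps are at (271,190) and (379,190), the lock at (240,205) and the roll at (415,205). I'll enlarge the middle.

Run:
```python
from h import *
im=np.load('/tmp/top.npz')
c=im['pixels'][170:290,220:440][:,:,::-1]
cv2.imwrite('pics/crop1.png',cv2.resize(c,None,fx=3.6,fy=3.6,interpolation=cv2.INTER_CUBIC))
hsv=cv2.cvtColor(im['pixels'],cv2.COLOR_RGB2HSV)
m=((hsv[...,1]>90)&(hsv[...,2]>90)).astype(np.uint8)
n,l,st,ce=cv2.connectedComponentsWithStats(m[240:290,260:400])
for i in range(1,n):
    if st[i,4]>20:
        b=st[i]; u=260+b[0]+(b[2]-1)/2; v=240+b[1]+(b[3]-1)/2
        print(b,ce[i]+[260,240],world(im,*(ce[i]+[260,240]),24).round(1),world(im,u,v,18).round(1))
for u,v,z in [(325,187,0),(271,186,2),(379,186,2),(240,205,26),(415,205,48)]: print(u,v,world(im,u,v,z).round(1))
```

```text
[ 75   9  16  16 159] [342.0754717  256.50314465] [485.8 -27.   24. ] [486.7 -28.3  18. ]
[108  14  16  17 160] [375.5375  262.09375] [ 472.3 -110.1   24. ] [ 473.3 -110.7   18. ]
[ 21  16  16  16 165] [288.54545455 263.48484848] [467.4 105.8  24. ] [468.2 106.4  18. ]
325 187 [673.   16.6   0. ]
271 186 [674.2 157.9   2. ]
379 186 [ 676.1 -124.8    2. ]
240 205 [615.9 232.1  26. ]
415 205 [ 612.8 -207.6   48. ]
```

View pics/crop1.png

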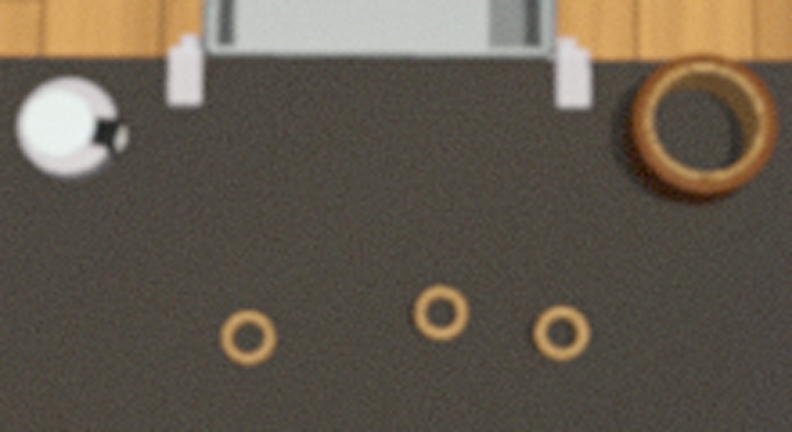

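Estimates: edge at x≈673 and bin centre y≈16.5, so the mouth covers y −103 to 136. The cores are at A (467,106), B (486,−28) and C (473,−110). The straps, at y≈158 and −125, agree with ±141. I'll cradle each core between two fingertips about 24 mm apart, with the fingers spread along y. C and A need to be drawn inward as they are pushed. First I'll move high to behind C while turning the wrist to world yaw π, which keeps joint 6 near 0.

The manual's scale: shifts go in shares of 0.6 m and turns go in shares of 2 rad. Converting my numbers, 343 mm is 0.5717, -281 mm is -0.4683, -1.5 rad is -0.75.

Request:
step_hand --ticks '[{"finger_gap": 24, "trans": [0.1667, -0.1333, 0], "rotvec": [0, 0, -0.25]}, {"finger_gap": 24, "trans": [0.5717, -0.4683, 0], "rotvec": [0, 0, -0.5]}, {"finger_gap": 24, "trans": [0.5717, -0.4683, 0], "rotvec": [0, 0, -0.75]}, {"finger_gap": 24, "trans": [0.5717, -0.4683, 0], "rotvec": [0, 0, -0.75]}, {"finger_gap": 24, "trans": [0.5717, -0.4683, 0], "rotvec": [0, 0, -0.75]}, {"finger_gap": 24, "trans": [0.5717, -0.4683, 0], "rotvec": [0, 0, -0.75]}, {"finger_gap": 24, "trans": [0.5717, -0.4683, 0], "rotvec": [0, 0, -0.75]}, {"finger_gap": 24, "trans": [0.5717, -0.4683, 0], "rotvec": [0, 0, -0.75]}, {"finger_gap": 24, "trans": [0.5717, -0.4683, 0], "rotvec": [0, 0, -0.75]}, {"finger_gap": 24, "trans": [0.5717, -0.4683, 0], "rotvec": [0, 0, -0.75]}, {"finger_gap": 24, "trans": [0.5717, -0.4683, 0], "rotvec": [0, 0, -0.75]}, {"finger_gap": 24, "trans": [0.5717, -0.4683, 0], "rotvec": [0, 0, -0.75]}, {"finger_gap": 24, "trans": [0.5717, -0.4683, 0], "rotvec": [0, 0, -0.75]}, {"finger_gap": 24, "trans": [0.5717, -0.4683, 0], "rotvec": [0, 0, -0.75]}]'

```text
clock: 1.22
tool_pos: [420.1, -115.7, 231.0]
tool_rot: [0.585, 0.811, -0.0, -0.0]
wrist_force: [0.1, 0.3, -0.4]
width: 23.8
grasp_force: 0.0
```

```bash
python3 -c "
from h import *
s=env.get_state();print(s['tool_pos'],s['joint_positions'],s['width']);print(Rot.from_quat(s['tool_rot']).as_matrix().round(3))"
```

```text
[ 420.05387447 -115.73562686  230.99913429] [-4.61786636e-01  6.38337541e-02 -2.20478301e-01  1.28719493e+00
 -1.99989411e-04  7.87065567e-01] 23.848243497107536
[[-0.316  0.949 -0.001]
 [ 0.949  0.316  0.   ]
 [ 0.    -0.001 -1.   ]]
```

Converted, -1.25 rad is -0.625.

Request:
step_hand --ticks '[{"finger_gap": 24, "rotvec": [0, 0, -0.625]}, {"finger_gap": 24, "rotvec": [0, 0, -0.625]}, {"finger_gap": 24, "rotvec": [0, 0, -0.625]}, {"finger_gap": 24, "rotvec": [0, 0, -0.625]}, {"finger_gap": 24, "rotvec": [0, 0, -0.625]}, {"finger_gap": 24, "rotvec": [0, 0, -0.625]}, {"finger_gap": 24, "rotvec": [0, 0, -0.625]}, {"finger_gap": 24, "rotvec": [0, 0, -0.625]}, {"finger_gap": 24, "rotvec": [0, 0, -0.625]}, {"finger_gap": 24, "rotvec": [0, 0, -0.625]}, {"finger_gap": 24, "rotvec": [0, 0, -0.625]}, {"finger_gap": 24, "rotvec": [0, 0, -0.625]}]'

```text
clock: 2.22
tool_pos: [419.8, -116.8, 231.2]
tool_rot: [0.002, 1.0, 0.0, -0.0]
wrist_force: [-0.6, -0.2, 0.4]
width: 24.3
grasp_force: 0.0
```

Run:
```python
from h import *
s=env.get_state(); im=shot('wrist','w1.png')
Tt=np.eye(4);Tt[:3,:3]=Rot.from_quat(s['tool_rot']).as_matrix();Tt[:3,3]=s['tool_pos']
T=np.linalg.inv(Tt@im['T_tool_cam']); im2={**im,'R':T[:3,:3],'t':T[:3,3]}; np.savez('/tmp/wrist.npz',**im2)
print(s['tool_pos'],Tt[:3,:3].round(3))
h=cv2.cvtColor(im['pixels'],cv2.COLOR_RGB2HSV); m=((h[...,1]>90)&(h[...,2]>90)).astype(np.uint8)
n,l,st,ce=cv2.connectedComponentsWithStats(m)
for i in range(1,n):
    if st[i,4]>150: print(st[i],ce[i].round(),world(im2,*ce[i],24).round(1))
```

```text
[ 419.82824797 -116.78588027  231.16092315] [[-1.     0.004 -0.   ]
 [ 0.004  1.     0.   ]
 [ 0.     0.    -1.   ]]
[ 204  333   47   36 1040] [227. 349.] [ 576.  -219.1   24. ]
[  26  412   81   39 1430] [ 64. 429.] [ 682.5 -417.4   24. ]
[  0 454  32  26 202] [  8. 472.] [ 749.1 -500.4   24. ]
[183 462  23  18 225] [196. 473.] [ 751.1 -272.2   24. ]
```

View pics/w1.png

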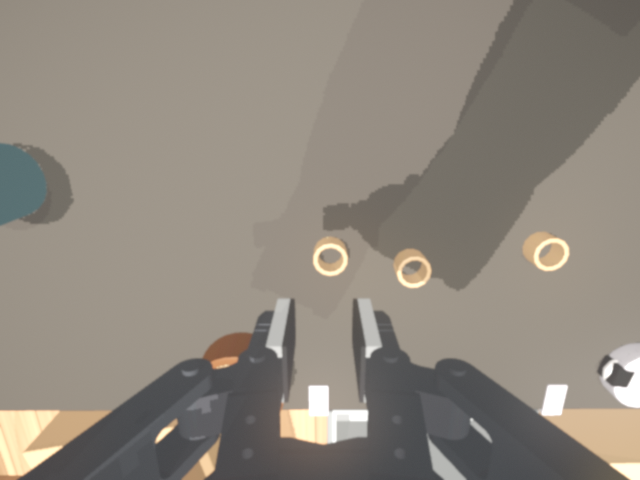

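The wrist view shows the core tops at about (330,260), (413,271) and (551,252). The strap back ends are at rows ≈386 (u 318 and 555), and the counter edge is at row ≈410.

Run:
```python
from h import *
im=np.load('/tmp/wrist.npz')
for u,v,z in [(330,260,24),(413,271,24),(551,252,24),(318,386,2),(555,386,2),(450,410,0),(285,302,20)]: print(u,v,world(im,u,v,z).round(1), world(im,u,v).round(1))
```

```text
330 260 [ 474.  -109.1   24. ] [ 482.9 -108.7    1.2]
413 271 [486.  -26.6  24. ] [ 4.961e+02 -2.060e+01  3.000e-01]
551 252 [466.4 106.9  24. ] [473.9 119.9   3.6]
318 386 [ 641.7 -122.6    2. ] [ 641.7 -122.6    2. ]
555 386 [642.7 156.7   2. ] [642.3 156.4   2.4]
450 410 [679.1  37.3   0. ] [416.6 -79.9 287.8]
285 302 [ 522.  -155.5   20. ] [ 408.2 -130.4  239. ]
```

The two measurements agree to within 2 mm. B goes first: approach from behind it at (440,−27), down to z≈6.

Converted, 225 mm is 0.375, 215 mm is 0.3583.

Request:
step_hand --ticks '[{"finger_gap": 24, "trans": [-0.0333, 0.15, 0]}, {"finger_gap": 24, "trans": [-0.0333, 0.15, 0]}, {"finger_gap": 24, "trans": [-0.0333, 0.15, 0]}, {"finger_gap": 24, "trans": [-0.0333, 0.15, 0.25]}, {"finger_gap": 24, "trans": [-0.0333, 0.15, 0.25]}, {"finger_gap": 24, "trans": [-0.0333, 0.15, 0.25]}, {"finger_gap": 24, "trans": [-0.0333, 0.15, 0.25]}, {"finger_gap": 24, "trans": [-0.0333, 0.15, 0.3333]}, {"finger_gap": 24, "trans": [-0.0333, 0.15, 0.3333]}, {"finger_gap": 24, "trans": [-0.0333, 0.15, 0.3583]}, {"finger_gap": 24, "trans": [-0.0333, 0.15, 0.375]}, {"finger_gap": 24, "trans": [-0.0333, 0.15, 0.375]}, {"finger_gap": 24, "trans": [-0.0333, 0.15, 0.375]}]'

```text
clock: 3.35
tool_pos: [440.0, -26.1, 7.0]
tool_rot: [-0.001, 1.0, 0.0, -0.0]
wrist_force: [-0.1, -0.1, 0.5]
width: 24.1
grasp_force: 0.0
```

```bash
python3 -c "
from h import *
im=shot('side','s1.png');s=env.get_state();print(s['tool_pos'],s['wrist_force'])
M=np.array(im['R'])@np.array(s['tool_pos'])+np.array(im['t']);u=im['fx']*M[0]/M[2]+im['cx'];v=im['fy']*M[1]/M[2]+im['cy'];print(u,v)
u=int(np.clip(u,100,540));v=int(np.clip(v,75,405))
cv2.imwrite('pics/s1c.png',cv2.resize(im['pixels'][v-75:v+75,u-100:u+100,::-1],None,fx=4,fy=4,interpolation=cv2.INTER_CUBIC))"
```

```text
[440.40035109 -26.16845779   7.35741609] [-0.10081249  0.25298131 -0.26388151]
355.6968887625572 246.092698018037
```

View pics/s1c.png

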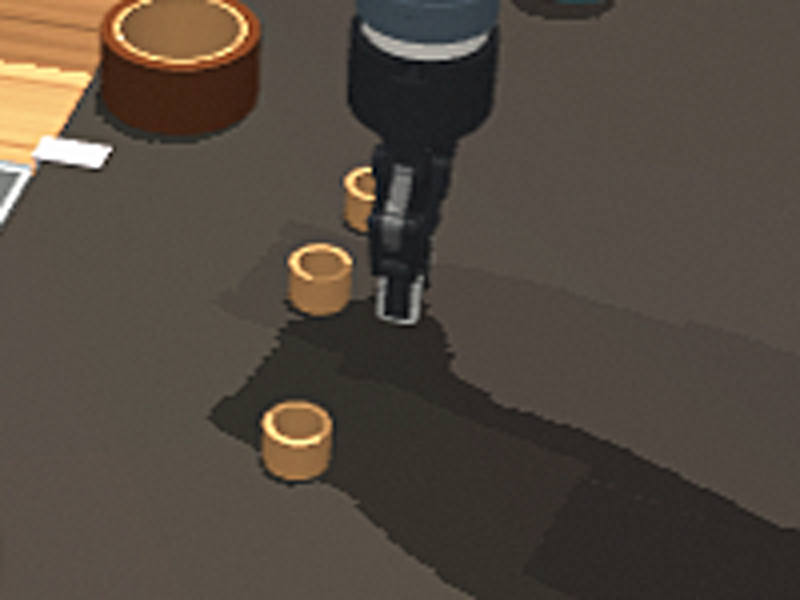

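The fingertips stand low and right behind B (about (400,300) in the crop, core at (320,280)). Pushing straight, about 10 mm per row.

Converted, -160 mm is -0.2667, -156 mm is -0.26.

Request:
step_hand --ticks '[{"finger_gap": 24, "trans": [-0.0083, 0, 0.0017]}, {"finger_gap": 24, "trans": [-0.0167, 0, 0.0033]}, {"finger_gap": 24, "trans": [-0.025, 0, 0.0033]}, {"finger_gap": 24, "trans": [-0.0367, 0, 0.0033]}, {"finger_gap": 24, "trans": [-0.0533, 0, 0.0033]}, {"finger_gap": 24, "trans": [-0.07, 0, 0.0033]}, {"finger_gap": 24, "trans": [-0.0867, 0, 0.0033]}, {"finger_gap": 24, "trans": [-0.1033, 0, 0.0033]}, {"finger_gap": 24, "trans": [-0.12, 0, 0.0033]}, {"finger_gap": 24, "trans": [-0.1367, 0, 0.0033]}, {"finger_gap": 24, "trans": [-0.1533, 0, 0.0033]}, {"finger_gap": 24, "trans": [-0.17, 0, 0.0033]}, {"finger_gap": 24, "trans": [-0.1867, 0, 0.0033]}, {"finger_gap": 24, "trans": [-0.2033, 0, 0.0033]}, {"finger_gap": 24, "trans": [-0.22, 0, 0.0033]}, {"finger_gap": 24, "trans": [-0.2367, 0, 0.0033]}, {"finger_gap": 24, "trans": [-0.25, 0, 0.0033]}, {"finger_gap": 24, "trans": [-0.26, 0, 0.0033]}, {"finger_gap": 24, "trans": [-0.2667, 0, 0.0033]}, {"finger_gap": 24, "trans": [-0.2667, 0, 0.0033]}]'

```text
clock: 5.07
tool_pos: [600.5, -25.2, 4.2]
tool_rot: [-0.002, 1.0, 0.0, 0.0]
wrist_force: [-0.2, -0.3, 0.5]
width: 23.9
grasp_force: 0.0
```

```bash
python3 -c "
from h import *
im=shot('side','s2.png')
cv2.imwrite('pics/s2c.png',cv2.resize(im['pixels'][150:350,150:450,::-1],None,fx=2.6,fy=2.6,interpolation=cv2.INTER_CUBIC))"
```

```text
(no output)
```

View pics/s2c.png

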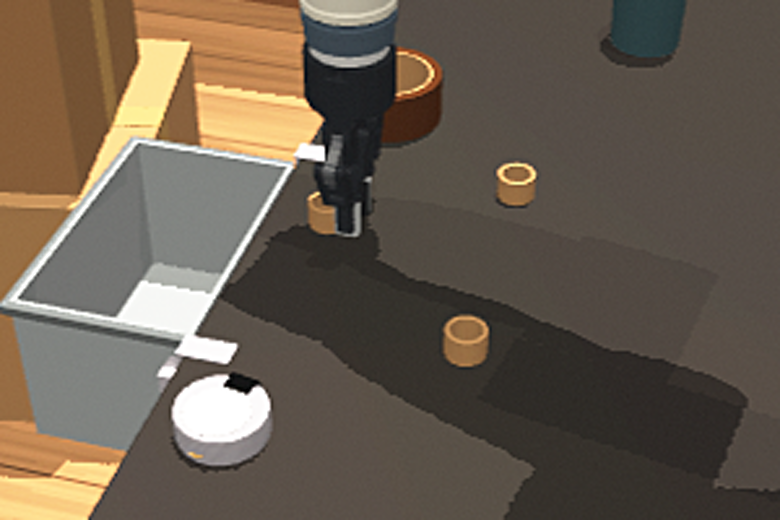

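B sits cradled ahead of the fingers at about (325,213), and nothing else has moved. Continuing over the edge.

Converted, -105 mm is -0.175, -100 mm is -0.1667.

Request:
step_hand --ticks '[{"finger_gap": 24, "trans": [-0.0083, 0, 0]}, {"finger_gap": 24, "trans": [-0.02, 0, 0]}, {"finger_gap": 24, "trans": [-0.0367, 0, 0]}, {"finger_gap": 24, "trans": [-0.0533, 0, 0]}, {"finger_gap": 24, "trans": [-0.07, 0, 0]}, {"finger_gap": 24, "trans": [-0.0867, 0, 0]}, {"finger_gap": 24, "trans": [-0.1033, 0, 0]}, {"finger_gap": 24, "trans": [-0.12, 0, 0]}, {"finger_gap": 24, "trans": [-0.1367, 0, 0]}, {"finger_gap": 24, "trans": [-0.1533, 0, 0]}, {"finger_gap": 24, "trans": [-0.1667, 0, 0]}, {"finger_gap": 24, "trans": [-0.175, 0, 0]}, {"finger_gap": 24, "trans": [-0.175, 0, 0]}]'

```text
clock: 6.2
tool_pos: [705.7, -24.8, 4.1]
tool_rot: [-0.002, 1.0, -0.0, 0.0]
wrist_force: [-0.5, -0.1, 0.1]
width: 24.3
grasp_force: 0.0
```

Request:
step_hand --ticks '[{"finger_gap": 24, "trans": [0, 0, -0.0333]}, {"finger_gap": 24, "trans": [0, 0, -0.1]}, {"finger_gap": 24, "trans": [0.05, -0.0333, -0.15]}, {"finger_gap": 24, "trans": [0.1167, -0.0833, -0.15]}, {"finger_gap": 24, "trans": [0.1833, -0.1333, -0.15]}, {"finger_gap": 24, "trans": [0.2417, -0.1383, -0.15]}, {"finger_gap": 24, "trans": [0.3, -0.1383, -0.15]}, {"finger_gap": 24, "trans": [0.3667, -0.1383, -0.15]}, {"finger_gap": 24, "trans": [0.425, -0.1383, -0.15]}, {"finger_gap": 24, "trans": [0.47, -0.1383, -0.15]}, {"finger_gap": 24, "trans": [0.47, -0.1383, -0.15]}]'

```text
clock: 7.12
tool_pos: [417.6, -107.8, 94.3]
tool_rot: [-0.002, 1.0, 0.0, -0.001]
wrist_force: [-0.6, 0.7, 0.7]
width: 24.3
grasp_force: 0.0
```

```bash
python3 -c "
from h import *
im=shot('top','t2.png')
cv2.imwrite('pics/t2c.png',cv2.resize(im['pixels'][110:310,200:460,::-1],None,fx=3,fy=3,interpolation=cv2.INTER_CUBIC))"
```

```text
(no output)
```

View pics/t2c.png

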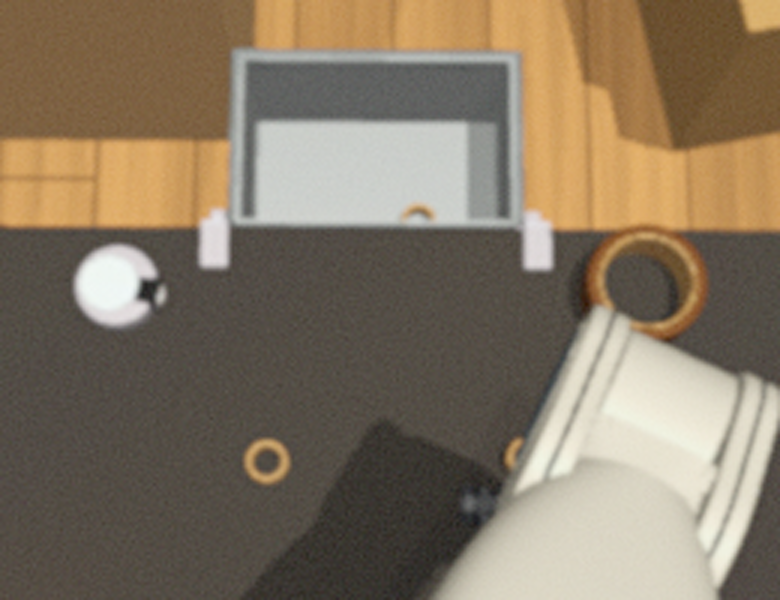

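B lies on the bin floor at (418,212), and everything else is undisturbed. Next is C: drop behind it, make contact, and push diagonally inward to y≈−40.

Converted, -144 mm is -0.24, -140 mm is -0.2333.

Request:
step_hand --ticks '[{"finger_gap": 24, "trans": [0, -0.0017, 0.0667]}, {"finger_gap": 24, "trans": [0, -0.0017, 0.125]}, {"finger_gap": 24, "trans": [0, -0.0017, 0.1483]}, {"finger_gap": 24, "trans": [-0.0133, -0.0017, 0.15]}, {"finger_gap": 24, "trans": [-0.03, -0.0017, 0.15]}, {"finger_gap": 24, "trans": [-0.0433, -0.0017, 0.15]}, {"finger_gap": 24, "trans": [-0.0567, -0.0017, 0.15]}, {"finger_gap": 24, "trans": [-0.07, 0.0017, 0.15]}, {"finger_gap": 24, "trans": [-0.085, 0.0083, 0.15]}, {"finger_gap": 24, "trans": [-0.1, 0.015, 0.15]}, {"finger_gap": 24, "trans": [-0.115, 0.0217, 0.15]}, {"finger_gap": 24, "trans": [-0.13, 0.0283, 0.15]}, {"finger_gap": 24, "trans": [-0.145, 0.035, 0.15]}, {"finger_gap": 24, "trans": [-0.16, 0.0417, 0.15]}, {"finger_gap": 24, "trans": [-0.175, 0.0483, 0.15]}, {"finger_gap": 24, "trans": [-0.19, 0.055, 0.15]}, {"finger_gap": 24, "trans": [-0.205, 0.0617, 0.15]}, {"finger_gap": 24, "trans": [-0.22, 0.0683, 0.15]}, {"finger_gap": 24, "trans": [-0.2333, 0.075, 0.15]}, {"finger_gap": 24, "trans": [-0.24, 0.0783, 0.15]}]'

```text
clock: 8.83
tool_pos: [568.2, -60.8, 4.2]
tool_rot: [-0.002, 1.0, 0.0, 0.0]
wrist_force: [0.3, -0.4, 0.0]
width: 24.0
grasp_force: 0.2
```

```bash
python3 -c "
from h import *
im=shot('side','s3.png')
cv2.imwrite('pics/s3c.png',cv2.resize(im['pixels'][150:350,150:450,::-1],None,fx=2.6,fy=2.6,interpolation=cv2.INTER_CUBIC))"
```

```text
(no output)
```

View pics/s3c.png

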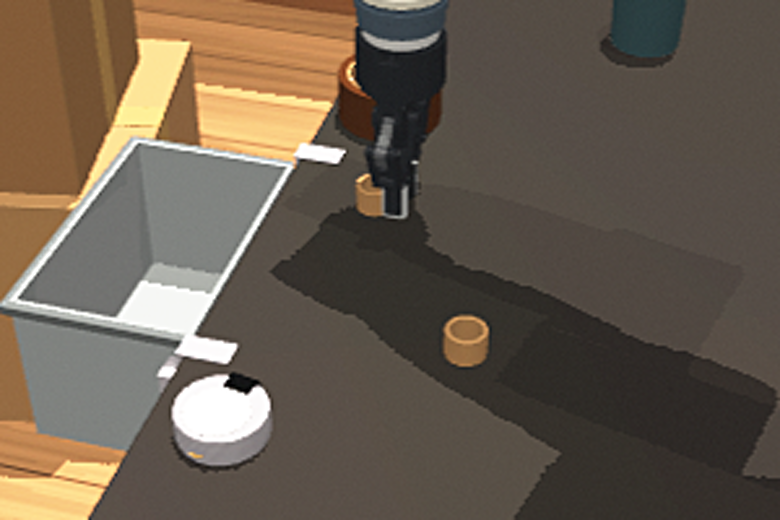

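C stays in the cradle at about (372,195), well inside the strap. Continuing over the edge, then lifting and moving behind A.

Converted, -138 mm is -0.23, -132 mm is -0.22.

Request:
step_hand --ticks '[{"finger_gap": 24, "trans": [-0.0083, 0.0033, 0]}, {"finger_gap": 24, "trans": [-0.02, 0.0067, 0]}, {"finger_gap": 24, "trans": [-0.0367, 0.0133, 0]}, {"finger_gap": 24, "trans": [-0.0533, 0.02, 0]}, {"finger_gap": 24, "trans": [-0.07, 0.025, 0]}, {"finger_gap": 24, "trans": [-0.0867, 0.025, 0]}, {"finger_gap": 24, "trans": [-0.1033, 0.025, 0]}, {"finger_gap": 24, "trans": [-0.12, 0.025, 0]}, {"finger_gap": 24, "trans": [-0.1367, 0.025, 0]}, {"finger_gap": 24, "trans": [-0.1533, 0.025, 0]}, {"finger_gap": 24, "trans": [-0.17, 0.025, 0]}, {"finger_gap": 24, "trans": [-0.1867, 0.025, 0]}, {"finger_gap": 24, "trans": [-0.2033, 0.025, 0]}, {"finger_gap": 24, "trans": [-0.22, 0.025, 0]}, {"finger_gap": 24, "trans": [-0.23, 0.025, 0]}, {"finger_gap": 24, "trans": [-0.23, 0.025, 0]}]'

```text
clock: 10.22
tool_pos: [706.3, -45.5, 3.9]
tool_rot: [-0.002, 1.0, -0.0, 0.0]
wrist_force: [-0.2, -0.8, -0.3]
width: 23.7
grasp_force: 0.0
```

Request:
step_hand --ticks '[{"finger_gap": 24, "trans": [0, 0, -0.0333]}, {"finger_gap": 24, "trans": [0, 0, -0.1]}, {"finger_gap": 24, "trans": [0.05, 0.025, -0.15]}, {"finger_gap": 24, "trans": [0.1083, 0.0583, -0.15]}, {"finger_gap": 24, "trans": [0.1667, 0.0917, -0.15]}, {"finger_gap": 24, "trans": [0.225, 0.125, -0.15]}, {"finger_gap": 24, "trans": [0.2833, 0.1583, -0.15]}, {"finger_gap": 24, "trans": [0.3417, 0.1917, -0.15]}, {"finger_gap": 24, "trans": [0.4, 0.225, -0.15]}, {"finger_gap": 24, "trans": [0.45, 0.2417, -0.15]}, {"finger_gap": 24, "trans": [0.4833, 0.2517, -0.15]}, {"finger_gap": 24, "trans": [0.4833, 0.2517, -0.15]}]'

```text
clock: 11.22
tool_pos: [409.7, 105.1, 94.4]
tool_rot: [-0.003, 1.0, 0.0, -0.001]
wrist_force: [-0.6, 1.0, -0.3]
width: 24.1
grasp_force: 0.0
```

```bash
python3 -c "
from h import *
im=shot('top','t3.png')
cv2.imwrite('pics/t3c.png',cv2.resize(im['pixels'][110:310,200:460,::-1],None,fx=3,fy=3,interpolation=cv2.INTER_CUBIC))"
```

```text
(no output)
```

View pics/t3c.png

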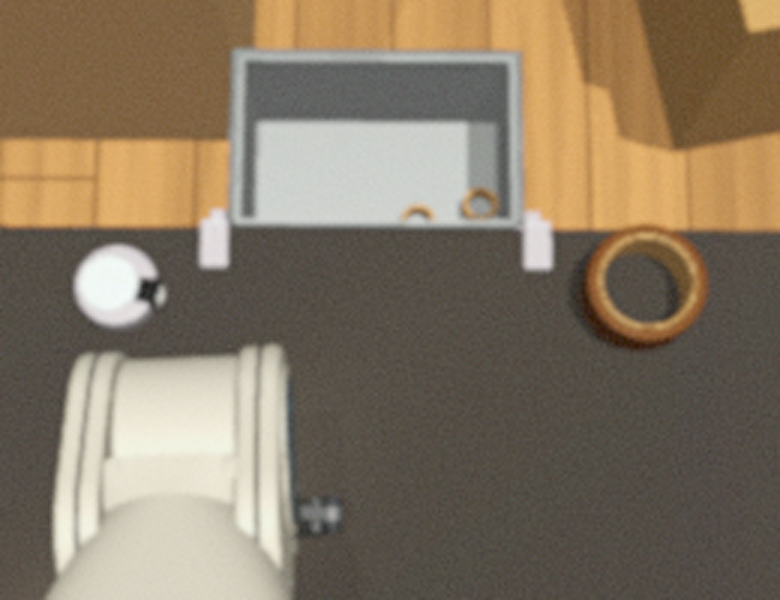

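Both B and C lie inside the bin at (418,212) and (481,203), and the roll and lock have not moved. Now A, pushed slightly inward to y≈60.

Converted, -142 mm is -0.2367, -138 mm is -0.23.

Request:
step_hand --ticks '[{"finger_gap": 24, "trans": [0, 0.0017, 0.0667]}, {"finger_gap": 24, "trans": [0, 0.0017, 0.125]}, {"finger_gap": 24, "trans": [0, 0.0017, 0.1483]}, {"finger_gap": 24, "trans": [-0.0133, 0.0017, 0.15]}, {"finger_gap": 24, "trans": [-0.0267, 0.0017, 0.15]}, {"finger_gap": 24, "trans": [-0.04, 0.0017, 0.15]}, {"finger_gap": 24, "trans": [-0.0533, 0.0017, 0.15]}, {"finger_gap": 24, "trans": [-0.0683, -0.0017, 0.15]}, {"finger_gap": 24, "trans": [-0.0833, -0.0067, 0.15]}, {"finger_gap": 24, "trans": [-0.0983, -0.0117, 0.15]}, {"finger_gap": 24, "trans": [-0.1133, -0.0167, 0.15]}, {"finger_gap": 24, "trans": [-0.1283, -0.0217, 0.15]}, {"finger_gap": 24, "trans": [-0.1433, -0.0267, 0.15]}, {"finger_gap": 24, "trans": [-0.1583, -0.0317, 0.15]}, {"finger_gap": 24, "trans": [-0.1733, -0.0367, 0.15]}, {"finger_gap": 24, "trans": [-0.1883, -0.0417, 0.15]}, {"finger_gap": 24, "trans": [-0.2033, -0.0467, 0.15]}, {"finger_gap": 24, "trans": [-0.2183, -0.0517, 0.15]}, {"finger_gap": 24, "trans": [-0.23, -0.055, 0.15]}, {"finger_gap": 24, "trans": [-0.2367, -0.0567, 0.15]}]'

```text
clock: 12.93
tool_pos: [557.5, 70.2, 4.2]
tool_rot: [-0.002, 1.0, -0.0, 0.0]
wrist_force: [-0.1, 0.8, 0.5]
width: 24.0
grasp_force: 0.2
```

```bash
python3 -c "
from h import *
im=shot('side','s4.png')
cv2.imwrite('pics/s4c.png',cv2.resize(im['pixels'][150:350,150:450,::-1],None,fx=2.6,fy=2.6,interpolation=cv2.INTER_CUBIC))"
```

```text
(no output)
```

View pics/s4c.png

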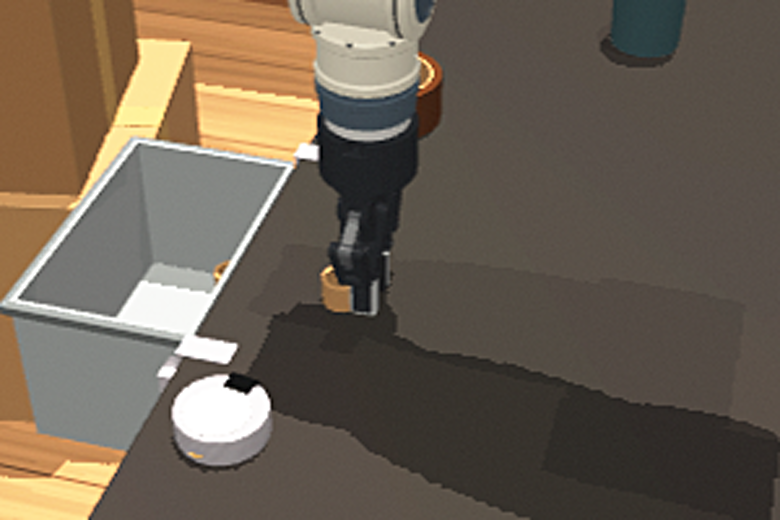

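A is cradled at about (335,288), heading for the open mouth. Finishing the push, then lifting and backing off.

Converted, -148 mm is -0.2467, -142 mm is -0.2367.

Request:
step_hand --ticks '[{"finger_gap": 24, "trans": [-0.0083, 0, 0]}, {"finger_gap": 24, "trans": [-0.02, 0, 0]}, {"finger_gap": 24, "trans": [-0.0367, 0, 0]}, {"finger_gap": 24, "trans": [-0.0533, 0, 0]}, {"finger_gap": 24, "trans": [-0.07, 0, 0]}, {"finger_gap": 24, "trans": [-0.0867, 0, 0]}, {"finger_gap": 24, "trans": [-0.1033, 0, 0]}, {"finger_gap": 24, "trans": [-0.12, 0, 0]}, {"finger_gap": 24, "trans": [-0.1367, 0, 0]}, {"finger_gap": 24, "trans": [-0.1533, 0, 0]}, {"finger_gap": 24, "trans": [-0.17, 0, 0]}, {"finger_gap": 24, "trans": [-0.1867, 0, 0]}, {"finger_gap": 24, "trans": [-0.2033, 0, 0]}, {"finger_gap": 24, "trans": [-0.22, 0, 0]}, {"finger_gap": 24, "trans": [-0.2367, 0, 0]}, {"finger_gap": 24, "trans": [-0.2467, 0, 0]}, {"finger_gap": 24, "trans": [-0.2467, 0, 0]}]'

```text
clock: 14.4
tool_pos: [705.5, 71.3, 4.0]
tool_rot: [-0.002, 1.0, -0.0, 0.0]
wrist_force: [-0.1, -0.3, -0.1]
width: 23.9
grasp_force: 0.0
```

Request:
step_hand --ticks '[{"finger_gap": 24, "trans": [0, 0, -0.0333]}, {"finger_gap": 24, "trans": [0, 0, -0.1]}, {"finger_gap": 24, "trans": [0.05, 0, -0.15]}, {"finger_gap": 24, "trans": [0.1083, 0, -0.2]}, {"finger_gap": 24, "trans": [0.1667, 0, -0.2]}, {"finger_gap": 24, "trans": [0.225, 0, -0.2]}, {"finger_gap": 24, "trans": [0.2833, 0, -0.2]}, {"finger_gap": 24, "trans": [0.3417, 0, -0.2]}, {"finger_gap": 24, "trans": [0.4, 0, -0.2]}, {"finger_gap": 24, "trans": [0.45, 0, -0.2]}, {"finger_gap": 24, "trans": [0.4667, 0, -0.2]}, {"finger_gap": 24, "trans": [0.4667, 0, -0.2]}, {"finger_gap": 24, "trans": [0.4667, 0, -0.2]}, {"finger_gap": 24, "trans": [0.4667, 0, -0.2]}, {"finger_gap": 24, "trans": [0.4667, 0, -0.2]}]'

```text
clock: 15.65
tool_pos: [425.7, 70.0, 124.2]
tool_rot: [-0.002, 1.0, 0.0, 0.0]
wrist_force: [-0.1, -0.1, 0.6]
width: 24.2
grasp_force: 0.0
```

```bash
python3 -c "
from h import *
im=shot('top','t4.png')
cv2.imwrite('pics/t4c.png',cv2.resize(im['pixels'][110:340,120:560,::-1],None,fx=1.8,fy=1.8,interpolation=cv2.INTER_CUBIC))"
```

```text
(no output)
```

View pics/t4c.png

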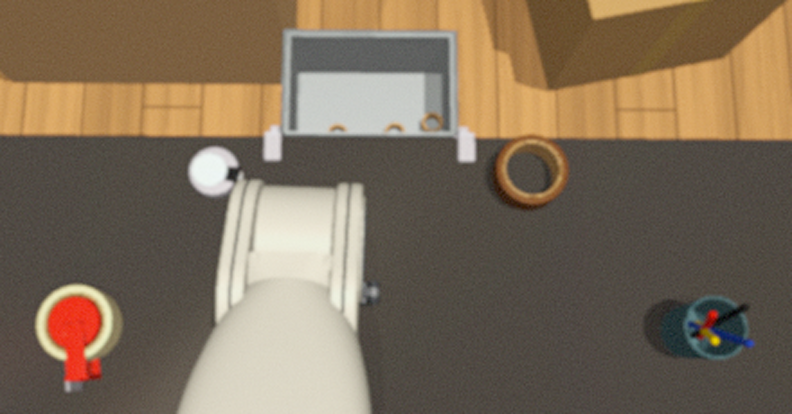

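All three cores are in the bin, at (338,129), (394,129) and (431,122). The roll, lock, dispenser and cup are where they were.

```bash
python3 -c "
from plant import env, get_image
print(env.job_done())"
```

```text
the job is handed in; nothing more can be done
None
```

All three tape cores were slid off the far edge into the waste bin, none fell on the floor, the four bystanders stayed in place, and the job was handed in at about 16 s of the 72 s limit.

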